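# Lock the tool cases into one stack

### The arm

A 7-joint arm with a two-finger parallel gripper is mounted at the origin on a cart in front of the work surface, level with it; the furniture and walls round the work are solid. World frame = base frame: x ahead of the robot, y to its left, z up, the work surface at z = 0. Lengths are in m, angles in rad, forces in N, time in s.
With the tool pointing down it reaches from about 0.4 to 0.925 m from the base axis. Payload 5.6 kg.
Tool frame: the origin (TCP) lies at the very end of the fingers, on their centre line; the grasp point (between the pads) lies 19 mm behind it; z points along the fingers, y is the direction in which the jaws open and shut (so a half turn about z gives the same grasp; the last joint's range is limited). The gripper opens to 85 mm and grips with 20 to 120 N. Pads are 22 mm wide; open, the fingers measure 114 mm over their backs; the gripper's body (76 mm by 85 mm) begins 54 mm behind the grasp point. The pads swing forward as they close: fully open they stand 13 mm farther back than shut.
Start: joints at [1.204, 0.468, -0.012, 1.603, 0.006, 1.071, -0.056], TCP at [0.207, -0.616, 0.231] pointing down, gripper open.
Joint ranges: [-2.53, 2.53], [-0.31, 2.02], [-1.57, 1.55], [0.28, 2.44], [-1.29, 4.43], [0.15, 1.84], [-2.92, 2.92]. Speed limits (rad/s): [2.57, 2.57, 3.14, 3.14, 3.14, 3.14, 3.14].

### API

Orientations are given as a rotation vector (axis times angle).
In Python, from rig import manip, cams, recognise gives the robot as it stands.
- The arm moves only by the tool drive_tool, never from a script. Its argument "motion" is a list that holds one entry, the list of rows, each a list of 7 numbers: the turn, a rotation vector about the tool's x, y, z in rad, then the shift along the tool's x, y, z in m, then the closure, from -1 (fully open) to 1 (shut), so that 0 is half open. In form: [[[rx, ry, rz, x, y, z, fingers], ...]]. A call has exactly 5 rows; each row is the pose to reach, as a shift and turn from the pose commanded when the call began, along the tool's axes at that moment; what a row does not reach only later rows make up. A row lasts 1/12 s, in which the tool goes at most 41.7 mm and 7.16 degrees, less where a joint would pass 70% of its speed; a pose out of reach is approached as far as the arm can. A call with a gripper value outside its range is refused whole. The fingers move at their own pace and stop on an object; "newtons" is the grip in N (left out, the last holds). Time passes only in rows, so rows that repeat a pose let the fingers close, or fill a call up. It gives the time, the measured TCP pose, the force and the opening at its end, in the units of the state.
- manip.get_obs(): the state, without advancing time (a new reading comes with each control period).
- cams.get_image(name): name is "scene" or "side" or "wrist"; returns a dict with "frame" (384x512x3 uint8, red, green, blue), "depth" (384x512 float32, m along the optical axis (not along the pixel's ray), 0 where there is no reading), "intrinsics" (3x3 intrinsics, pixels), "extrinsics" (4x4, takes a point from camera to world coordinates). Camera axes: x right, y down, z forward; pixel columns grow to the right and rows downward; lengths in m; the calibration is good to about 2 mm. The wrist camera is an equidistant fisheye: a pixel r from the principal point sees the ray r / f radians off the axis. A picture is of the moment at which its call begins.
- manip.hand_in(): hands the job in, once; it reports no verdict.
Trained networks look in a picture, given as the dict that the camera call returned (one of the last four; its "shot" number tells which), for a name from the list of things; names that differ only in an ending like _2 or _b are one class to them, and where a whole thing is asked for, a point or a joint stands for the part that bears it (a point fixed in the world has none). Each returns a list of dicts, best first, with "score" (0 to 1); they miss things now and then, are a little off and sometimes report something else, mostly with a low value. They report only what shows in the picture. A call takes as long as a camera call.
- recognise(picture, name): "point" ([x, y, z] in m, in the coordinates of the camera as it stood for that picture, good to about 4 mm: the middle of the surface that is visible of it).
The state is a dict: "time_s": time; "q": joint angles; "qvel": joint speeds; "joint_efforts": joint torques, N m; "ee_pos": TCP position; "eef_rot": TCP orientation; "ft_force": force on the tool from outside, world axes, zero at the start; "ft_torque": the same for the moment, N m; "gripper_width": finger opening in m.
Only numpy, scipy, OpenCV 4.12 (cv2) and the standard library are available. Lean on these libraries where they do the work, as an engineer would, in place of code of your own. Each camera call takes 0.05 s, during which the arm holds its last target. There are 200 camera calls.

### The job

Build the three grey steel tool cases into one locked stack on the deepest one, where it stands: the middle-depth case next, and the slim case, which is standing on its hinge edge, on top. Every case must lie lid up with its latches on the same side, square and fully home on the keys of the case below. Do not disturb the tape measure, the bearing or the scraper.

Things in the scene. Friction and masses are not known exactly. Their poses are not given: they have to be found in the camera images.
- deep_case: Shut grey steel case, 64 mm (its x) by 128 mm (its y), 76 mm from underside to lid top, 0.95 kg. Origin: centre of the underside; z points out of the lid; two bright latches 3 mm proud on its -x side (y = +-41 mm), hinge at +x. The deepest one, lying lid up: the foot of the stack.
- middle_case: Shut grey steel case, 64 mm (its x) by 128 mm (its y), 50 mm from underside to lid top, about 0.45 kg. Origin: centre of the underside; z points out of the lid; two bright latches 3 mm proud on its -x side (y = +-41 mm), hinge at +x. Lies lid up on the table.
- slim_case: As the others but 40 mm deep, 0.35 kg. Stands at the left on its hinge side, its x pointing down: 64 mm tall, 40 mm thick, origin 32 mm up, lid (with keys 5 mm proud) facing right, pocketed underside facing left, as seen from the robot. Tipped over to the left it lies lid up, latches to the left. Its broad faces are flat for 37 mm either side of their centre.
- deep_lid (a point): Centre of the deep case's lid top, axes as the case's. Two keys stand 5 mm above every lid, edges bevelled 1.5 mm: a wide one 40 x 16 mm (x by y) at y = +47 mm, a narrow one 24 x 16 mm at y = -47 mm. When the next case is fully home, the origin of its underside is at this point.
- middle_lid (a point): Centre of the middle case's lid top, axes as the case's. Keys as on the deep case. Every underside has matching pockets 6 mm deep and 1.5 mm larger than the keys all round, so cases lock only with latches on the same side; one that is not home rides up to 5 mm high or tilted. Home, the slim case's origin is here.
- tape_measure: Tape measure standing on its edge, case 36 x 77 mm and 66 mm tall, about 110 mm long with its hook; origin under its middle. Leave alone.
- bearing: Steel ball bearing lying flat, 47 mm across, 14 mm high; origin under its middle. Leave alone.
- scraper: Paint scraper with a wooden handle, lying flat, 180 mm long (its y), 60 mm wide, 13 mm high; origin under its middle. Leave alone.

How it is judged:
At the end, for the whole second after the job is handed in: Deep case on the table, middle case seated on it, slim case on the middle case: each within 4 mm and 0.06 rad of the case below, underside on the lid below (+76 and +50 mm between undersides, -3/+2 mm), all level within 0.05 rad and at rest (x of middle_case in the frame of deep_case between -0.004 and 0.004 m and y of middle_case in the frame of deep_case between -0.004 and 0.004 m and z of middle_case in the frame of deep_case between 0.073 and 0.078 m and angle between the x axis of middle_case and the x axis of deep_case, either way round below 0.06 rad and x of slim_case in the frame of middle_case between -0.004 and 0.004 m and y of slim_case in the frame of middle_case between -0.004 and 0.004 m and z of slim_case in the frame of middle_case between 0.047 and 0.052 m and angle between the x axis of slim_case and the x axis of middle_case, either way round below 0.06 rad and angle between each of deep_case, middle_case, slim_case's own z axis and vertical below 0.05 rad and linear speed of each of deep_case, middle_case, slim_case below 0.02 m/s and height (world z) of deep_case below 0.005 m); the robot touches nothing.
It fails at once if the deep case is moved more than 40 mm (distance of deep_case from where it was at the start of the episode above 0.04 m).
It fails at once if the tape measure is moved more than 25 mm (distance of tape_measure from where it was at the start of the episode above 0.025 m).
It fails at once if the bearing is moved more than 25 mm (distance of bearing from where it was at the start of the episode above 0.025 m).
It fails at once if the scraper is moved more than 25 mm (distance of scraper from where it was at the start of the episode above 0.025 m).
It also fails if it takes over 72 s, if anything falls off the work surface, if the arm or the gripper's body presses on something with over 40 N, if the wrist force passes 120 N, or if a joint passes its speed limit or range.

## Working session

There is one attempt and no reset: what is moved stays moved. The work goes in short steps, Python scripts to look and compute and a tool call to move; the robot and the scene stay as the last step left them, time stands still between calls to the robot, and variables do not carry over. Pictures are saved under pics/ and viewed, about 8 in all and at most 12, crops included, and the job is handed in when it is done.

Besides the shell and the picture viewer there is one more tool, called as name([rows], argument=value, ...), one row to a line, values as JSON. drive_tool: Moves the arm, as the interface text tells. Its arguments: {"type":"object","properties":{"motion":{"type":"array"},"newtons":{"type":"number"}},"required":["motion"]}

```bash
mkdir -p pics; ls; cat > h.py <<'E'
import numpy as np, cv2
from rig import manip, cams, recognise
from scipy.spatial.transform import Rotation as R
def cloud(p):
    d=p["depth"];K=p["intrinsics"];v,u=np.mgrid[:d.shape[0],:d.shape[1]]
    P=np.stack([(u-K[0][2])/K[0][0]*d,(v-K[1][2])/K[1][1]*d,d],-1)
    E=np.array(p["extrinsics"]);W=P@E[:3,:3].T+E[:3,3];W[d==0]=np.nan
    return W
def save(p,n): cv2.imwrite(f"pics/{n}.png",p["frame"][:,:,::-1])
def w(p,c): E=np.array(p["extrinsics"]);return E[:3,:3]@np.array(c)+E[:3,3]
E
python3 - <<'E'
from h import *
o=manip.get_obs();print({k:np.round(v,3) for k,v in o.items()})
ps=[]
for n in("scene","side"):
    p=cams.get_image(n);ps.append(p["frame"]);np.save(n,cloud(p));np.save(n+"_f",p["frame"])
    print(n,np.round(p["extrinsics"],3).tolist())
    for k in("deep_case","middle_case","slim_case","tape_measure","bearing","scraper"):
        print(k,[(round(r["score"],2),np.round(w(p,r["point"]),3)) for r in recognise(p,k)][:3])
im=np.vstack(ps)[:,:,::-1];
cv2.imwrite("pics/a.png",cv2.resize(np.hstack(ps)[:,:,::-1],(800,300)))
E
```

```text
pics
{'time_s': np.float64(0.0), 'q': array([ 1.204,  0.468, -0.012,  1.604,  0.006,  1.071, -0.056]), 'qvel': array([-0.   , -0.002,  0.   ,  0.   , -0.   , -0.001,  0.   ]), 'joint_efforts': array([-0.0000e+00, -5.3238e+01,  2.1000e-02, -2.5130e+01,  1.1000e-02,
        8.0000e-03, -0.0000e+00]), 'ee_pos': array([ 0.207, -0.616,  0.23 ]), 'eef_rot': array([-3.099e+00, -5.060e-01,  1.000e-03]), 'ft_force': array([0.292, 1.242, 0.275]), 'ft_torque': array([-0.077,  0.023,  0.039]), 'gripper_width': np.float64(0.085)}
scene [[-0.747, -0.268, 0.608, -0.133], [-0.665, 0.3, -0.684, 0.713], [0.001, -0.916, -0.402, 0.504], [0.0, 0.0, 0.0, 1.0]]
deep_case [(0.6, array([ 0.456, -0.014,  0.052]))]
middle_case [(0.84, array([ 0.485, -0.247,  0.038]))]
slim_case [(0.69, array([0.513, 0.221, 0.051]))]
tape_measure [(0.69, array([0.679, 0.136, 0.04 ]))]
bearing [(0.67, array([ 0.641, -0.151,  0.009]))]
scraper [(0.66, array([ 0.365, -0.114,  0.008]))]
side [[0.999, -0.013, 0.045, 0.498], [-0.043, -0.611, 0.791, -0.895], [0.018, -0.792, -0.611, 0.726], [0.0, 0.0, 0.0, 1.0]]
deep_case [(0.77, array([ 0.479, -0.081,  0.076]))]
middle_case [(0.69, array([ 0.492, -0.287,  0.051]))]
slim_case [(0.82, array([0.536, 0.17 , 0.052]))]
tape_measure [(0.77, array([0.691, 0.1  , 0.045]))]
bearing [(0.81, array([ 0.644, -0.16 ,  0.012]))]
scraper [(0.76, array([ 0.379, -0.124,  0.007]))]
```

View pics/a.png

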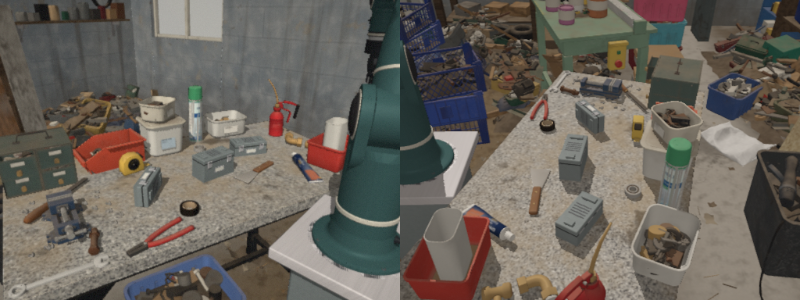

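```bash
python3 - <<'E'
import numpy as np, cv2
A=np.vstack([np.load("scene.npy").reshape(-1,3),np.load("side.npy").reshape(-1,3)])
def rect(n,c,z,r=.1):
    for src in("scene","side"):
        P=np.load(src+".npy").reshape(-1,3)
        m=(abs(P[:,2]-z)<.0025)&(np.hypot(*(P[:,:2]-c).T)<r)
        Q=P[m]
        if len(Q)<30: print(n,src,len(Q));continue
        b=cv2.minAreaRect((Q[:,:2]*1000).astype(np.float32));print(n,src,len(Q),np.round(b[0],1),np.round(b[1],1),round(b[2],1),'z',np.round(np.median(Q[:,2])*1e3,1), 'med',np.round(np.median(Q[:,:2],0)*1e3,1))
rect("deep",[.48,-.07],.076);rect("deepkeys",[.48,-.07],.081)
rect("mid",[.492,-.285],.05);rect("midkeys",[.492,-.285],.055)
rect("slim",[.53,.19],.064)
E
```

```text
deep scene 443 [478.4 -36.6] [126.6  65.8] 77.7 z 75.5 med [472.7 -36.4]
deep side 778 [481.1 -38.9] [130.7  63.6] 78.8 z 75.6 med [480.5 -44.7]
deepkeys scene 78 [475.2 -36.1] [109.5  42.2] 74.0 z 80.3 med [477.5   4.6]
deepkeys side 122 [479.4 -38.8] [114.7  55.1] 83.6 z 80.4 med [480.2  -0.7]
mid scene 303 [ 493.7 -264.1] [128.8  67.1] 58.4 z 49.7 med [ 492.7 -263.1]
mid side 1322 [ 497.  -265.5] [128.9  64. ] 57.2 z 49.7 med [ 494.5 -271.5]
midkeys scene 52 [ 493.6 -263.2] [109.5  44.8] 52.4 z 54.5 med [ 505. -233.]
midkeys side 208 [ 494.  -261.5] [112.5  48.6] 53.3 z 54.4 med [ 509.  -235.7]
slim scene 454 [531.8 193.5] [ 40.4 130.4] 31.7 z 63.5 med [527.4 199.9]
slim side 329 [533.7 193.3] [ 43.4 129.1] 31.1 z 63.8 med [534.9 189.1]
```

```bash
python3 - <<'E'
import numpy as np, cv2
a=np.load("scene_f.npy")[130:340,60:370];b=np.load("side_f.npy")[100:330,140:340]
a=cv2.resize(a,(400,int(210*400/310)),interpolation=3);b=cv2.resize(b,(400,460),interpolation=3)
a=cv2.copyMakeBorder(a,0,460-a.shape[0],0,0,0)
cv2.imwrite("pics/b.png",np.hstack([a,b])[:,:,::-1])
E
```

```text
(no output)
```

View pics/b.png

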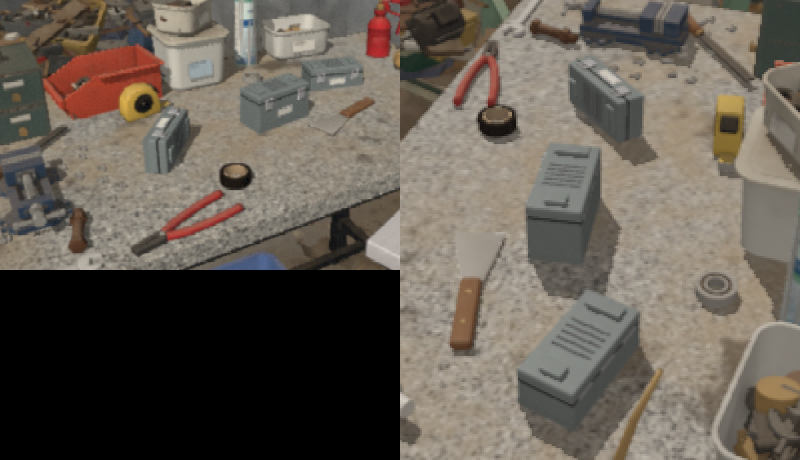

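```bash
cat >> h.py <<'E'
def tool(yaw,tilt=0):
    # tool y horizontal at yaw (deg), z down; tilt: turn about tool x (deg)
    y=np.array([np.cos(np.radians(yaw)),np.sin(np.radians(yaw)),0]);z=np.array([0,0,-1.]);x=np.cross(y,z)
    return R.from_matrix(np.stack([x,y,z],1))*R.from_euler('x',tilt,degrees=True)
def go(pos,yaw,tilt=0,frm=None):
    "move in tool axes from present (or frm=(pos,R)) pose"
    if frm is None:
        o=manip.get_obs();frm=(np.array(o["ee_pos"]),R.from_rotvec(o["eef_rot"]))
    T=tool(yaw,tilt);r=(frm[1].inv()*T).as_rotvec();s=frm[1].inv().apply(np.array(pos)-frm[0])
    print("rot",np.round(r,4),"shift",np.round(s,4),"rows",round(max(np.degrees(np.linalg.norm(r))/7.16,np.linalg.norm(s)/.0417),1))
    return np.array(pos),T
def st():
    o=manip.get_obs();Rm=R.from_rotvec(o["eef_rot"]).as_matrix()
    print("t",round(o["time_s"],2),"p",np.round(o["ee_pos"],4),"yaw",round(np.degrees(np.arctan2(Rm[1,1],Rm[0,1])),2),"z",np.round(Rm[:,2],3),"q",np.round(o["q"],2),"F",np.round(o["ft_force"],1),"w",round(float(o["gripper_width"]),4))
E
python3 - <<'E'
from h import *
st();f=go([.49,-.30,.2],-32.2)
E
```

```text
t 0.7 p [ 0.2068 -0.6162  0.2313] yaw -71.45 z [-0. -0. -1.] q [ 1.2   0.47 -0.01  1.6   0.01  1.07 -0.06] F [-0.7 -0.8 -1. ] w 0.0854
rot [ 0.      0.     -0.6851] shift [ 0.3691 -0.2097  0.0313] rows 10.2
```

drive_tool([
  [[0, 0, -0.12, 0.036, -0.02, 0.003, -1], [0, 0, -0.24, 0.072, -0.04, 0.006, -1], [0, 0, -0.36, 0.108, -0.06, 0.009, -1], [0, 0, -0.48, 0.144, -0.08, 0.012, -1], [0, 0, -0.6, 0.18, -0.1, 0.015, -1]],
])

```text
time_s: 1.12
ee_pos: [0.3466, -0.4627, 0.2165]
eef_rot: [2.808, 1.407, -0.0]
ft_force: [0.8, -0.1, -0.7]
gripper_width: 0.0853
```

```bash
python3 - <<'E'
from h import *
st();f=go([.49,-.30,.2],-32.2)
E
```

```text
t 1.12 p [ 0.3466 -0.4627  0.2165] yaw -36.76 z [ 0.    -0.001 -1.   ] q [ 1.03  0.38 -0.2   1.79  0.09  0.99  0.15] F [ 0.8 -0.1 -0.7] w 0.0853
rot [ 0.0006  0.0004 -0.0796] shift [0.2162 0.0175 0.0164] rows 5.2
```

drive_tool([
  [[0, 0, -0.02, 0.04, 0.0035, 0.003, -1], [0, 0, -0.04, 0.08, 0.007, 0.006, -1], [0, 0, -0.06, 0.12, 0.0105, 0.009, -1], [0, 0, -0.08, 0.16, 0.014, 0.012, -1], [0, 0, -0.08, 0.2, 0.0175, 0.015, -1]],
])

```text
time_s: 1.53
ee_pos: [0.4812, -0.3137, 0.2015]
eef_rot: [2.753, 1.512, 0.0]
ft_force: [0.1, -0.7, 0.2]
gripper_width: 0.0854
```

```bash
python3 - <<'E'
from h import *
st()
p=cams.get_image("wrist");save(p,"w1");K=np.array(p["intrinsics"]);E=np.array(p["extrinsics"])
print(np.round(K,1).tolist(),np.round(E,3).tolist())
for k in("middle_case","middle_lid","deep_case"):
    print(k,[(round(r["score"],2),np.round(w(p,r["point"]),3)) for r in recognise(p,k)][:2])
st()
E
```

```text
t 1.53 p [ 0.4812 -0.3137  0.2015] yaw -32.46 z [ 0. -0. -1.] q [ 0.75  0.4  -0.29  1.81  0.13  0.96 -0.16] F [ 0.1 -0.7  0.2] w 0.0854
[[297.3, 0.0, 258.7], [0.0, 297.3, 191.2], [0.0, 0.0, 1.0]] [[0.844, -0.508, -0.173, 0.524], [-0.537, -0.799, -0.272, -0.245], [0.0, 0.322, -0.947, 0.344], [0.0, 0.0, 0.0, 1.0]]
middle_case [(0.85, array([ 0.495, -0.264,  0.049]))]
middle_lid [(0.96, array([ 0.494, -0.265,  0.051]))]
deep_case [(0.92, array([ 0.46 , -0.096,  0.059]))]
t 1.73 p [ 0.4809 -0.314   0.2012] yaw -32.31 z [-0.  0. -1.] q [ 0.75  0.4  -0.29  1.81  0.13  0.96 -0.16] F [-0.   0.5 -0.7] w 0.0853
```

View pics/w1.png

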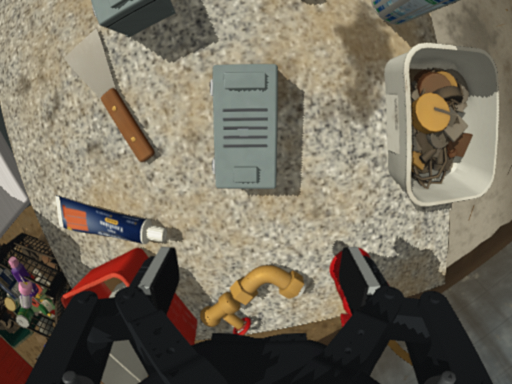

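```bash
cat >> h.py <<'E'
def wcloud(p):
    d=p["depth"];K=p["intrinsics"];v,u=np.mgrid[:d.shape[0],:d.shape[1]]
    a=(u-K[0][2])/K[0][0];b=(v-K[1][2])/K[1][1];r=np.hypot(a,b)+1e-9;t=np.tan(np.minimum(r,1.4))/r
    P=np.stack([a*t*d,b*t*d,d],-1);E=np.array(p["extrinsics"]);W=P@E[:3,:3].T+E[:3,3];W[(d==0)|(r>1.3)]=np.nan
    return W
def rect(W,c,z,n="",r=.09,tol=.003):
    P=W.reshape(-1,3);Q=P[(abs(P[:,2]-z)<tol)&(np.hypot(*(P[:,:2]-c).T)<r)]
    if len(Q)<20: print(n,len(Q));return
    # robust extents: percentile box at the min-area angle
    b=cv2.minAreaRect((Q[:,:2]*1000).astype(np.float32))
    print(n,len(Q),np.round(b[0],1),np.round(b[1],1),round(b[2],1),'z',np.round(np.median(Q[:,2])*1e3,1))
    return b
E
python3 - <<'E'
from h import *
p=cams.get_image("wrist");W=wcloud(p)
rect(W,[.495,-.265],.05,"mid");rect(W,[.495,-.265],.0555,"midkeys",tol=.002)
b=np.array([.495,-.265]);y=np.array([np.cos(np.radians(57.8)),np.sin(np.radians(57.8))])
rect(W,b+.047*y,.0555,"wide",tol=.0025,r=.03);rect(W,b-.047*y,.0555,"nar",tol=.0025,r=.025)
f=go([.4955,-.265,.13],-32.2)
go([.4955,-.265,.013],-32.2)
E
```

```text
mid 6887 [ 494.9 -265.8] [128.3  64.6] 57.5 z 50.2
midkeys 1002 [ 494.9 -265.5] [109.1  39.3] 57.7 z 55.2
wide 662 [ 519.8 -226.2] [15.8 39.4] 57.0 z 55.1
nar 350 [ 469.3 -304.6] [15.5 23.2] 57.8 z 55.3
rot [-0.0002  0.0008 -0.0051] shift [ 0.0512 -0.014   0.0712] rows 2.1
rot [-0.0002  0.0008 -0.0051] shift [ 0.0513 -0.0139  0.1882] rows 4.7
```

drive_tool([
  [[0, 0, 0, 0.025, -0.007, 0.03, -1], [0, 0, 0, 0.0505, -0.014, 0.06, -1], [0, 0, 0, 0.0505, -0.014, 0.1, -1], [0, 0, 0, 0.0505, -0.014, 0.14, -1], [0, 0, 0, 0.0505, -0.014, 0.165, -1]],
])

```text
time_s: 2.2
ee_pos: [0.4927, -0.2662, 0.0331]
eef_rot: [-2.754, -1.507, 0.005]
ft_force: [-0.2, 0.2, -0.1]
gripper_width: 0.0857
```

drive_tool([
  [[0, 0, 0, 0, 0, 0.015, -1], [0, 0, 0, 0, 0, 0.023, -1], [0, 0, 0, 0, 0, 0.023, 1], [0, 0, 0, 0, 0, 0.023, 1], [0, 0, 0, 0, 0, 0.023, 1]],
], newtons=50)

```text
time_s: 2.62
ee_pos: [0.4957, -0.2661, 0.0144]
eef_rot: [2.754, 1.509, 0.001]
ft_force: [0.6, 0.2, -5.8]
gripper_width: 0.063
```

drive_tool([
  [[0, 0, 0, 0, 0, 0, 1], [0, 0, 0, 0, 0, 0, 1], [0, 0, 0, 0, 0, 0, 1], [0, 0, 0, 0, 0, 0, 1], [0, 0, 0, 0, 0, 0, 1]],
])

```text
time_s: 3.03
ee_pos: [0.4955, -0.2656, 0.014]
eef_rot: [2.754, 1.51, -0.0]
ft_force: [-2.0, -1.5, 3.9]
gripper_width: 0.0633
```

```bash
python3 - <<'E'
from h import *
st()
E
```

```text
t 3.03 p [ 0.4955 -0.2656  0.014 ] yaw -32.52 z [ 0.    -0.001 -1.   ] q [ 0.61  0.65 -0.23  1.93  0.25  0.59 -0.35] F [-2.  -1.5  3.9] w 0.0633
```

drive_tool([
  [[0, 0, 0, 0, 0, -0.015, 1], [0, 0, 0, 0, 0, -0.045, 1], [0, 0, 0, 0, 0, -0.08, 1], [0, 0, 0, 0, 0, -0.11, 1], [0, 0, 0, 0, 0, -0.136, 1]],
], newtons=70)

```text
time_s: 3.45
ee_pos: [0.4957, -0.2646, 0.1508]
eef_rot: [2.753, 1.512, 0.001]
ft_force: [0.2, -0.3, -5.4]
gripper_width: 0.0634
```

```bash
python3 - <<'E'
from h import *
st();go([.448,-.195,.15],-11.7)
E
```

```text
t 3.45 p [ 0.4957 -0.2646  0.1508] yaw -32.45 z [ 0.001  0.    -1.   ] q [ 0.67  0.44 -0.3   1.88  0.17  0.85 -0.28] F [ 0.2 -0.3 -5.4] w 0.0634
rot [ 0.0009 -0.0004 -0.3621] shift [ 0.0331 -0.0776  0.0008] rows 2.9
```

drive_tool([
  [[0, 0, -0.09, 0.008, -0.019, 0, 1], [0, 0, -0.18, 0.016, -0.038, 0, 1], [0, 0, -0.27, 0.025, -0.058, 0, 1], [0, 0, -0.362, 0.033, -0.0775, 0, 1], [0, 0, -0.362, 0.033, -0.0775, 0, 1]],
])

```text
time_s: 3.87
ee_pos: [0.4446, -0.1911, 0.1484]
eef_rot: [-2.426, -1.989, 0.003]
ft_force: [-0.8, 0.6, -6.2]
gripper_width: 0.0631
```

```bash
python3 - <<'E'
from h import *
p=cams.get_image("wrist");st();p=cams.get_image("wrist");W=wcloud(p);save(p,"w2")
rect(W,[.48,-.038],.076,"deep");rect(W,[.48,-.038],.0815,"keys",tol=.002)
b=np.array([.48,-.038]);y=np.array([np.cos(np.radians(78.3)),np.sin(np.radians(78.3))])
rect(W,b+.047*y,.0815,"wide",tol=.0025,r=.03);rect(W,b-.047*y,.0815,"nar",tol=.0025,r=.025)
o=manip.get_obs();rect(W,np.array(o["ee_pos"])[:2],o["ee_pos"][2]-.013+.0502,"held",r=.085,tol=.004)
E
```

```text
t 3.92 p [ 0.4463 -0.1933  0.1488] yaw -11.57 z [-0.002  0.001 -1.   ] q [ 0.69  0.35 -0.41  2.04  0.19  0.79 -0.04] F [ 0.5 -0.2 -5.2] w 0.0626
deep 6079 [471.9 -72. ] [60.  64.3] 78.6 z 76.2
keys 739 [469.7 -84.5] [15.5 23.6] 78.5 z 81.1
wide 0
nar 747 [469.7 -84.5] [15.6 23.7] 78.2 z 81.1
held 28235 [ 448.1 -179. ] [101.2  90.1] 79.2 z 185.0
```

View pics/w2.png

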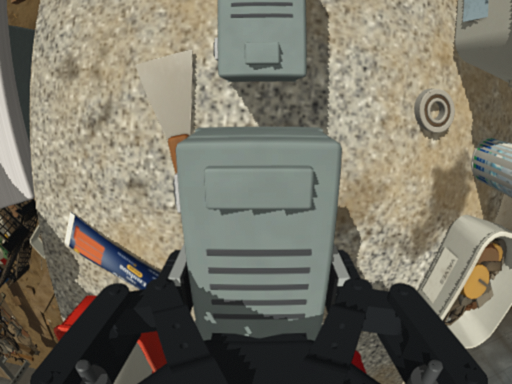

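```bash
python3 - <<'E'
from h import *
p=cams.get_image("wrist");W=wcloud(p);o=manip.get_obs();c=np.array(o["ee_pos"])[:2];st()
y=np.array([np.cos(np.radians(78.4)),np.sin(np.radians(78.4))]);x=np.array([y[1],-y[0]])
k=c+.047*y;P=W.reshape(-1,3);d=P[:,:2]-k
m=(abs(d@y)<.02)&(abs(d@x)<.03);print(np.histogram(P[m,2],bins=np.arange(.176,.2,.002)))
b=rect(W,k,.1905,"heldkey",r=.03,tol=.0025)
Q=P[(P[:,2]>.181)&(P[:,2]<.188)&(abs((P[:,:2]-c)@x)<.045)&((P[:,:2]-c)@y>.02)&((P[:,:2]-c)@y<.08)]-np.r_[c,0]
print("x ext",np.percentile(Q[:,:2]@x,[.5,99.5]),"y max",np.percentile(Q[:,:2]@y,99.5))
kk=np.array(b[0])/1e3-c;print("key in tcp frame x,y",kk@x,kk@y)
# clean target: deep centre
go([.479,-.0385,.15],-11.6)
E
```

```text
t 4.02 p [ 0.448  -0.1958  0.1492] yaw -11.78 z [ 0.001 -0.    -1.   ] q [ 0.69  0.35 -0.41  2.04  0.19  0.79 -0.04] F [ 0.2 -0.4 -5.4] w 0.063
(array([ 114,  128,  160,  727, 8383,  888, 1857, 2703,    4,    0,    0,
          0]), array([0.176, 0.178, 0.18 , 0.182, 0.184, 0.186, 0.188, 0.19 , 0.192,
       0.194, 0.196, 0.198, 0.2  ]))
heldkey 4564 [ 456.2 -148. ] [16.6 40.2] 78.2 z 190.2
x ext [-0.03298866  0.0294955 ] y max 0.06541654005325949
key in tcp frame x,y -0.0016360409885505627 0.04839377316210482
rot [ 0.0006  0.0002 -0.0031] shift [ 0.1603 -0.0018 -0.0008] rows 3.8
```

```bash
python3 - <<'E'
from h import *
p=cams.get_image("wrist");W=wcloud(p);st()
rect(W,[.472,-.072],.076,"deep");n=rect(W,[.4697,-.0845],.0815,"nar",tol=.0025,r=.025)
h=rect(W,[.4565,-.149],.1905,"heldkey",r=.03,tol=.0025)
d=np.array(n[0])-np.array(h[0])
for a in(78.2,78.5):
    y=np.array([np.cos(np.radians(a)),np.sin(np.radians(a))]);print("move world mm",d+94*y)
E
```

```text
t 4.07 p [ 0.4483 -0.1961  0.1493] yaw -11.81 z [ 0.001 -0.    -1.   ] q [ 0.69  0.35 -0.41  2.04  0.19  0.79 -0.04] F [ 0.3 -0.2 -4.9] w 0.063
deep 5802 [471.8 -73. ] [58.3 64.3] 78.6 z 76.2
nar 743 [469.6 -85. ] [15.6 23.7] 78.0 z 81.1
heldkey 4577 [ 456.8 -148.9] [16.5 40.2] 78.5 z 190.3
move world mm [ 32.08453683 155.83062744]
move world mm [ 31.60249379 155.93001513]
```

```bash
python3 - <<'E'
from h import *
go([.4798,-.0394,.105],-11.6)
E
```

```text
rot [ 0.0008  0.0002 -0.0037] shift [ 0.1599 -0.0013  0.0442] rows 4.0
```

drive_tool([
  [[0, 0, 0, 0.035, 0, 0, 1], [0, 0, 0, 0.075, -0.001, 0, 1], [0, 0, 0, 0.115, -0.001, 0, 1], [0, 0, -0.003, 0.15, -0.0013, 0, 1], [0, 0, -0.003, 0.16, -0.0013, 0.012, 1]],
])

```text
time_s: 4.48
ee_pos: [0.4827, -0.0325, 0.1393]
eef_rot: [2.427, 1.992, 0.011]
ft_force: [1.2, 0.7, -5.3]
gripper_width: 0.0629
```

drive_tool([
  [[0, 0, 0, 0, 0, 0.014, 1], [0, 0, 0, 0, 0, 0.03, 1], [0, 0, 0, 0, 0, 0.032, 1], [0, 0, 0, 0, 0, 0.032, 1], [0, 0, 0, 0, 0, 0.032, 1]],
])

```text
time_s: 4.9
ee_pos: [0.4798, -0.039, 0.1055]
eef_rot: [2.435, 1.985, 0.001]
ft_force: [0.5, 1.1, -5.7]
gripper_width: 0.0635
```

```bash
python3 - <<'E'
from h import *
st();go([.4798,-.0394,.0905],-11.6)
E
```

```text
t 4.9 p [ 0.4798 -0.039   0.1055] yaw -11.64 z [ 0.  0. -1.] q [ 0.38  0.42 -0.44  2.08  0.27  0.7  -0.44] F [ 0.5  1.1 -5.7] w 0.0635
rot [ 0.0004 -0.0002 -0.0006] shift [-0.0004  0.0001  0.015 ] rows 0.4
```

drive_tool([
  [[0, 0, 0, 0, 0, 0.006, 1], [0, 0, 0, 0, 0, 0.009, 1], [0, 0, 0, 0, 0, 0.011, 1], [0, 0, 0, 0, 0, 0.013, 1], [0, 0, 0, 0, 0, 0.014, 1]],
])

```text
time_s: 5.32
ee_pos: [0.4791, -0.0387, 0.0911]
eef_rot: [2.434, 1.986, -0.0]
ft_force: [0.7, -0.0, -5.6]
gripper_width: 0.0629
```

drive_tool([
  [[0, 0, 0, 0, 0, 0.001, 1], [0, 0, 0, 0, 0, 0.001, 1], [0, 0, 0, 0, 0, 0.001, 1], [0, 0, 0, 0, 0, 0.001, 1], [0, 0, 0, 0, 0, 0.001, 1]],
])

```text
time_s: 5.73
ee_pos: [0.4792, -0.0387, 0.0904]
eef_rot: [2.434, 1.986, 0.0]
ft_force: [-0.4, 0.1, -5.8]
gripper_width: 0.063
```

```bash
python3 - <<'E'
from h import *
st();p=cams.get_image("side");W=cloud(p);save(p,"s3")
o=manip.get_obs()
P=W.reshape(-1,3);m=(np.hypot(*(P[:,:2]-[.479,-.0385]).T)<.075);Q=P[m]
print(np.histogram(Q[:,2],bins=np.arange(.115,.14,.001)))
rect(W,[.479,-.0385],.127,"midtop",tol=.004)
im=p["frame"][100:260,160:400];cv2.imwrite("pics/s3.png",cv2.resize(im,None,fx=3,fy=3,interpolation=3)[:,:,::-1])
E
```

```text
t 5.73 p [ 0.4792 -0.0387  0.0904] yaw -11.57 z [ 0. -0. -1.] q [ 0.37  0.44 -0.43  2.09  0.29  0.66 -0.45] F [-0.4  0.1 -5.8] w 0.063
(array([ 18,  17,  20,  13,  16,  21,  23,  26,  42, 126, 231, 209, 108,
        30,  21,  22,  24,  12,   3,   3,   5,   6,   6,   6,   8]), array([0.115, 0.116, 0.117, 0.118, 0.119, 0.12 , 0.121, 0.122, 0.123,
       0.124, 0.125, 0.126, 0.127, 0.128, 0.129, 0.13 , 0.131, 0.132,
       0.133, 0.134, 0.135, 0.136, 0.137, 0.138, 0.139, 0.14 ]))
midtop 789 [480.7 -46.9] [ 90.5 119.3] 3.1 z 126.0
```

View pics/s3.png

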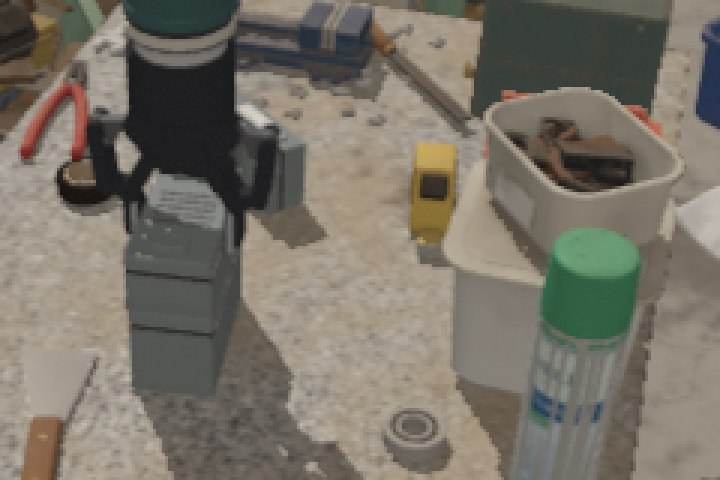

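drive_tool([
  [[0, 0, 0, 0, 0, 0.0005, -1], [0, 0, 0, 0, 0, 0.0005, -1], [0, 0, 0, 0, 0, 0.0005, -1], [0, 0, 0, 0, 0, 0.0005, -1], [0, 0, 0, 0, 0, 0.0005, -1]],
])

```text
time_s: 6.2
ee_pos: [0.4795, -0.0386, 0.0901]
eef_rot: [2.434, 1.986, 0.001]
ft_force: [0.9, -0.2, -0.4]
gripper_width: 0.0853
```

drive_tool([
  [[0, 0, 0, 0, 0, -0.01, -1], [0, 0, 0, 0, 0, -0.04, -1], [0, 0, 0, 0, 0, -0.08, -1], [0, 0, 0, 0, 0, -0.11, -1], [0, 0, 0, 0, 0, -0.14, -1]],
])

```text
time_s: 6.62
ee_pos: [0.4792, -0.0384, 0.2324]
eef_rot: [2.433, 1.986, 0.002]
ft_force: [-0.3, -0.9, -0.6]
gripper_width: 0.0857
```

```bash
python3 - <<'E'
from h import *
st();p=cams.get_image("wrist");W=wcloud(p)
rect(W,[.479,-.0385],.126,"mid",tol=.003);rect(W,[.479,-.0385],.131,"midkeys",tol=.002)
p=cams.get_image("side");W=cloud(p);rect(W,[.479,-.0385],.126,"mid_side",tol=.003);st()
p=cams.get_image("scene");W=cloud(p);rect(W,[.479,-.0385],.126,"mid_scene",tol=.003)
# tilt plane
P=W.reshape(-1,3)
go([.51,.12,.2],31.4)
E
```

```text
t 6.62 p [ 0.4792 -0.0384  0.2324] yaw -11.55 z [ 0.001 -0.    -1.   ] q [ 0.46  0.23 -0.51  1.98  0.13  0.97 -0.31] F [-0.3 -0.9 -0.6] w 0.0857
mid 8301 [478.2 -37.4] [126.6  64.5] 78.4 z 126.3
midkeys 1292 [478.1 -37.5] [109.2  39.2] 78.3 z 131.1
mid_side 832 [480.4 -38.3] [128.8  63.5] 78.5 z 125.6
t 6.72 p [ 0.4823 -0.0385  0.2354] yaw -11.57 z [ 0.01  -0.002 -1.   ] q [ 0.46  0.22 -0.51  1.97  0.13  0.97 -0.32] F [ 0.4 -0.1 -0.3] w 0.0858
mid_scene 436 [477.  -35.8] [127.6  65.1] 78.5 z 125.6
rot [ 0.0058  0.0025 -0.7503] shift [ 0.1614 -0.0034  0.0328] rows 6.0
```

```bash
python3 - <<'E'
from h import *
st();go([.564,.142,.2],31.4)
E
```

```text
t 6.77 p [ 0.4807 -0.0387  0.2328] yaw -11.59 z [ 0.006 -0.001 -1.   ] q [ 0.46  0.23 -0.51  1.98  0.13  0.96 -0.32] F [-0.4  0.7 -0.3] w 0.0856
rot [ 0.0058  0.0025 -0.7503] shift [0.1938 0.0451 0.0331] rows 6.0
```

drive_tool([
  [[0, 0, -0.12, 0.035, 0.008, 0, -1], [0, 0, -0.24, 0.072, 0.017, 0, -1], [0, 0, -0.36, 0.11, 0.025, 0.005, -1], [0, 0, -0.48, 0.148, 0.035, 0.01, -1], [0, 0, -0.6, 0.185, 0.043, 0.02, -1]],
])

```text
time_s: 7.18
ee_pos: [0.5591, 0.1356, 0.2095]
eef_rot: [1.731, 2.621, 0.0]
ft_force: [0.3, 0.2, -0.0]
gripper_width: 0.0854
```

drive_tool([
  [[0, 0, -0.1, 0.003, 0, 0.01, -1], [0, 0, -0.15, 0.005, 0, 0.012, -1], [0, 0, -0.15, 0.005, 0, 0.012, -1], [0, 0, -0.15, 0.005, 0, 0.012, -1], [0, 0, -0.15, 0.005, 0, 0.012, -1]],
])

```text
time_s: 7.6
ee_pos: [0.5564, 0.1379, 0.1976]
eef_rot: [-1.54, -2.738, 0.001]
ft_force: [0.6, 0.2, 0.8]
gripper_width: 0.0857
```

```bash
python3 - <<'E'
from h import *
st();p=cams.get_image("wrist");W=wcloud(p);save(p,"w4");E=np.array(p["extrinsics"])
b=rect(W,[.5325,.1935],.064,"slim top",tol=.003,r=.085)
P=W.reshape(-1,3);a=np.radians(31.4);n=np.array([np.cos(a),np.sin(a)]);y=np.array([-n[1],n[0]])
d=P[:,:2]-[.5325,.1935]
for z in(.061,.05,.04,.03):
    m=(abs(P[:,2]-z)<.004)&(abs(d@y)<.07)&(abs(d@n)<.035);
    if m.sum()>10: print(z,m.sum(),np.round(np.percentile(d[m]@n,[1,50,99]),4),np.round(np.percentile(d[m]@y,[1,99]),4))
go([.5325,.1935,.13],31.4);go([.5325,.1935,.02],31.4)
E
```

```text
t 7.6 p [0.5564 0.1379 0.1976] yaw 31.27 z [-0. -0. -1.] q [ 0.21  0.47 -0.67  1.79  0.34  0.99 -0.04] F [0.6 0.2 0.8] w 0.0857
slim top 5136 [531.4 193.2] [ 40.3 128. ] 30.9 z 64.3
0.061 4036 [-0.0211 -0.0026  0.0184] [-0.0617  0.0631]
0.05 77 [-0.0261 -0.024  -0.0218] [-0.0541 -0.0269]
0.04 39 [-0.0265 -0.0245 -0.0224] [-0.0385  0.0548]
rot [-0.0001  0.0005 -0.0022] shift [0.0601 0.0083 0.0679] rows 2.2
rot [-0.0001  0.0005 -0.0022] shift [0.0601 0.0083 0.1779] rows 4.5
```

View pics/w4.png

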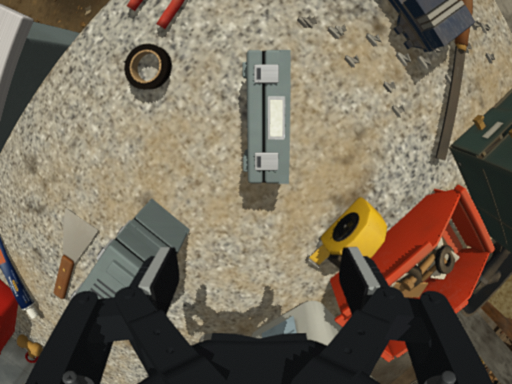

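drive_tool([
  [[0, 0, 0.0065, 0.03, 0.0035, 0.02, -1], [0, 0, 0.0065, 0.06, 0.0072, 0.04, -1], [0, 0, 0.0065, 0.06, 0.0072, 0.08, -1], [0, 0, 0.0065, 0.06, 0.0072, 0.12, -1], [0, 0, 0.0065, 0.06, 0.0072, 0.15, -1]],
])

```text
time_s: 8.07
ee_pos: [0.5307, 0.1928, 0.0459]
eef_rot: [1.548, 2.734, -0.002]
ft_force: [0.1, -0.7, -1.1]
gripper_width: 0.0855
```

drive_tool([
  [[0, 0, 0, 0, 0, 0.01, -1], [0, 0, 0, 0, 0, 0.0176, -1], [0, 0, 0, 0, 0, 0.0176, -0.5], [0, 0, 0, 0, 0, 0.0176, 1], [0, 0, 0, 0, 0, 0.0176, 1]],
], newtons=50)

```text
time_s: 8.48
ee_pos: [0.5328, 0.194, 0.0321]
eef_rot: [1.546, 2.732, 0.004]
ft_force: [0.4, 0.3, 0.7]
gripper_width: 0.0516
```

drive_tool([
  [[0, 0, 0, 0, 0, 0, 1], [0, 0, 0, 0, 0, 0, 1], [0, 0, 0, 0, 0, 0, 1], [0, 0, 0, 0, 0, 0, 1], [0, 0, 0, 0, 0, 0, 1]],
])

```text
time_s: 8.9
ee_pos: [0.5329, 0.194, 0.0321]
eef_rot: [1.546, 2.732, 0.004]
ft_force: [-0.1, 0.4, 6.8]
gripper_width: 0.0397
```

drive_tool([
  [[0, 0, 0, 0, 0, -0.01, 1], [0, 0, 0, 0, 0, -0.035, 1], [0, 0, 0, 0, 0, -0.07, 1], [0, 0, 0, 0, 0, -0.1, 1], [0, 0, 0, 0, 0, -0.1, 1]],
])

```text
time_s: 9.32
ee_pos: [0.5343, 0.1953, 0.1364]
eef_rot: [1.543, 2.729, 0.012]
ft_force: [1.0, 0.8, -3.1]
gripper_width: 0.039
```

```bash
python3 - <<'E'
from h import *
st();go([.57,.16,.13],166.5)
E
```

```text
t 9.32 p [0.5343 0.1953 0.1364] yaw 31.03 z [ 0.009  0.003 -1.   ] q [ 0.08  0.54 -0.64  1.86  0.42  0.87 -0.22] F [ 1.   0.8 -3.1] w 0.039
rot [ 2.2000e-03  1.2300e-02 -2.3644e+00] shift [-0.0487  0.0123  0.0066] rows 18.9
```

drive_tool([
  [[0, 0, -0.12, -0.01, 0.0025, 0, 1], [0, 0, -0.24, -0.02, 0.005, 0, 1], [0, 0, -0.36, -0.03, 0.0075, 0, 1], [0, 0, -0.48, -0.04, 0.01, 0, 1], [0, 0, -0.6, -0.0485, 0.012, 0, 1]],
])

```text
time_s: 9.73
ee_pos: [0.5663, 0.1569, 0.1296]
eef_rot: [-0.661, -3.07, 0.002]
ft_force: [-0.8, 0.3, -3.5]
gripper_width: 0.0393
```

drive_tool([
  [[0, 0, -0.12, 0, 0, 0, 1], [0, 0, -0.24, 0, 0, 0, 1], [0, 0, -0.36, 0, 0, 0, 1], [0, 0, -0.48, 0, 0, 0, 1], [0, 0, -0.6, 0, 0, 0, 1]],
])

```text
time_s: 10.15
ee_pos: [0.5658, 0.1574, 0.1295]
eef_rot: [0.276, -3.128, 0.001]
ft_force: [-0.4, -0.2, -4.2]
gripper_width: 0.0391
```

drive_tool([
  [[0, 0, -0.12, 0, 0, 0, 1], [0, 0, -0.24, 0, 0, 0, 1], [0, 0, -0.36, 0, 0, 0, 1], [0, 0, -0.48, 0, 0, 0, 1], [0, 0, -0.6, 0, 0, 0, 1]],
])

```text
time_s: 10.57
ee_pos: [0.5659, 0.1573, 0.1295]
eef_rot: [1.188, -2.906, 0.001]
ft_force: [-1.0, 0.5, -4.4]
gripper_width: 0.0393
```

drive_tool([
  [[0, 0, -0.12, 0, 0, 0, 1], [0, 0, -0.24, 0, 0, 0, 1], [0, 0, -0.36, 0, 0, 0, 1], [0, 0, -0.48, 0, 0, 0, 1], [0, 0, -0.564, 0, 0, 0, 1]],
])

```text
time_s: 10.98
ee_pos: [0.566, 0.1573, 0.1293]
eef_rot: [1.95, -2.461, -0.0]
ft_force: [0.1, -0.3, -3.1]
gripper_width: 0.0394
```

```bash
python3 - <<'E'
from h import *
st()
T=tool(167,50);E=np.array([.55,.165,.06]);print(np.round(E-T.apply([0,.02,.031]),4))
go(E-T.apply([0,.02,.031]),167,50)
T=tool(167,25);go(E+[0,0,.02]-T.apply([0,.02,.031]),167,25)
E
```

```text
t 10.98 p [0.566  0.1573 0.1293] yaw 166.77 z [-0.002 -0.001 -1.   ] q [ 0.45  0.82 -1.13  1.79  0.84  1.1   1.92] F [ 0.1 -0.3 -3.1] w 0.0394
[0.5394 0.1675 0.0952]
rot [ 0.874  -0.0031 -0.0031] shift [-0.0039  0.0281  0.0341] rows 7.0
rot [ 0.4377 -0.0022 -0.0036] shift [-0.0039  0.0123  0.0128] rows 3.5
```

drive_tool([
  [[0.11, 0, 0, 0, 0.003, 0.003, 1], [0.22, 0, 0, 0, 0.006, 0.006, 1], [0.33, 0, 0, 0, 0.009, 0.01, 1], [0.44, 0, 0, 0, 0.012, 0.013, 1], [0.55, 0, 0, 0, 0.016, 0.018, 1]],
])

```text
time_s: 11.4
ee_pos: [0.5508, 0.1602, 0.1131]
eef_rot: [-1.707, 2.169, -0.586]
ft_force: [-0.0, 0.4, -4.2]
gripper_width: 0.0391
```

```bash
python3 - <<'E'
from h import *
st()
T=tool(167,50);E=np.array([.55,.165,.02]);P=E-T.apply([0,.02,.031]);print(P)
go(P,167,50)
E
```

```text
t 11.4 p [0.5508 0.1602 0.1131] yaw 166.47 z [ 0.486 -0.121 -0.865] q [ 0.21  0.58 -0.9   2.16  1.48  0.8   1.16] F [-0.   0.4 -4.2] w 0.0391
[0.53938753 0.16745008 0.0552473 ]
rot [ 0.3477 -0.0096 -0.0065] shift [-0.0045  0.0401  0.0436] rows 2.8
```

drive_tool([
  [[0.1, 0, 0, -0.001, 0.01, 0.011, 1], [0.2, -0.003, -0.002, -0.002, 0.02, 0.022, 1], [0.3, -0.006, -0.004, -0.0035, 0.03, 0.033, 1], [0.348, -0.0096, -0.0065, -0.0045, 0.04, 0.0436, 1], [0.348, -0.0096, -0.0065, -0.0045, 0.04, 0.0436, 1]],
])

```text
time_s: 11.82
ee_pos: [0.5333, 0.1686, 0.046]
eef_rot: [-1.547, 1.926, -0.883]
ft_force: [-1.9, -1.9, -6.1]
gripper_width: 0.0395
```

```bash
python3 - <<'E'
from h import *
st()
T=tool(167,50);E=np.array([.55,.165,.002]);P=E-T.apply([0,.02,.031]);print(P)
go(P,167,50)
p=cams.get_image("side");cv2.imwrite("pics/s5.png",cv2.resize(p["frame"][60:220,160:400],None,fx=3,fy=3,interpolation=3)[:,:,::-1])
E
```

```text
t 11.82 p [0.5333 0.1686 0.046 ] yaw 167.85 z [ 0.734 -0.17  -0.657] q [-0.09  0.81 -0.72  2.33  2.07  1.19  0.48] F [-1.9 -1.9 -6.1] w 0.0395
[0.53938753 0.16745008 0.0372473 ]
rot [ 0.0192 -0.0003  0.0098] shift [-0.0003  0.0025  0.0104] rows 0.3
```

View pics/s5.png

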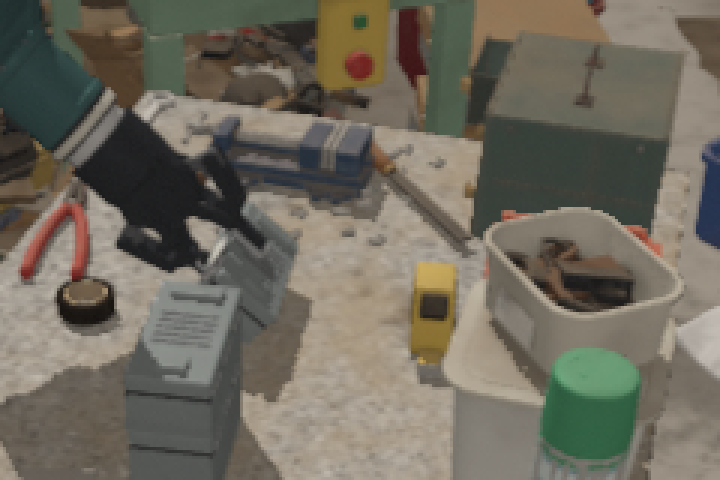

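drive_tool([
  [[0, 0, 0, 0, 0, 0, 1], [0, 0, 0, 0, 0, 0, 1], [0, 0, 0, 0, 0.004, 0.0033, 1], [0, 0, 0, 0, 0.008, 0.0066, 1], [0, 0, 0, 0, 0.012, 0.01, 1]],
])

```text
time_s: 12.28
ee_pos: [0.542, 0.1673, 0.0409]
eef_rot: [-1.523, 1.921, -0.894]
ft_force: [0.9, -0.8, -4.0]
gripper_width: 0.0392
```

drive_tool([
  [[0, 0, 0, 0, 0, 0, 1], [0, 0, 0, 0, 0, 0, 1], [0, 0, 0, 0, 0, 0, 1], [0, 0, 0, 0, 0, 0, 1], [0, 0, 0, 0, 0, 0, 1]],
])

```text
time_s: 12.7
ee_pos: [0.5406, 0.1681, 0.0397]
eef_rot: [-1.528, 1.921, -0.892]
ft_force: [0.8, -0.9, -3.0]
gripper_width: 0.0392
```

```bash
python3 - <<'E'
from h import *
st()
o=manip.get_obs();Rm=R.from_rotvec(o["eef_rot"]);print("edge",o["ee_pos"]+Rm.apply([0,.02,.031]),"lower finger",o["ee_pos"]+Rm.apply([0,.035,0]))
E
```

```text
t 12.7 p [0.5406 0.1681 0.0397] yaw 167.01 z [ 0.744 -0.172 -0.645] q [-0.09  0.84 -0.71  2.32  2.1   1.21  0.45] F [ 0.8 -0.9 -3. ] w 0.0392
edge [0.55109526 0.16566317 0.00440943] lower finger [0.51859275 0.1731858  0.01295326]
```

drive_tool([
  [[0, 0, 0, 0, 0.0012, 0.001, 1], [0, 0, 0, 0, 0.0023, 0.0019, 1], [0, 0, 0, 0, 0.0023, 0.0019, 1], [0, 0, 0, 0, 0.0023, 0.0019, -0.1], [0, 0, 0, 0, 0.0023, 0.0019, -0.15]],
])

```text
time_s: 13.12
ee_pos: [0.5409, 0.1681, 0.037]
eef_rot: [-1.527, 1.92, -0.893]
ft_force: [0.6, 0.3, -0.4]
gripper_width: 0.0492
```

drive_tool([
  [[0, 0, 0, 0, 0, 0, -0.15], [0, 0, 0, 0, 0, -0.007, -0.15], [0, 0, 0, 0, 0, -0.015, -0.15], [0, 0, 0, 0, 0, -0.025, -0.15], [0, 0, 0, 0, 0, -0.035, -0.15]],
])

```text
time_s: 13.53
ee_pos: [0.5136, 0.1744, 0.06]
eef_rot: [-1.528, 1.92, -0.892]
ft_force: [-0.9, 0.9, 0.2]
gripper_width: 0.0494
```

```bash
python3 - <<'E'
from h import *
st()
p=cams.get_image("side");cv2.imwrite("pics/s6.png",cv2.resize(p["frame"][60:220,160:400],None,fx=3,fy=3,interpolation=3)[:,:,::-1])
W=cloud(p)[100:190,200:290];print([ (round(r["score"],2),np.round(w(p,r["point"]),3)) for r in recognise(p,"slim_case")])
E
```

```text
t 13.53 p [0.5136 0.1744 0.06  ] yaw 167.05 z [ 0.744 -0.172 -0.645] q [-0.11  0.79 -0.75  2.36  2.03  1.23  0.44] F [-0.9  0.9  0.2] w 0.0494
[(0.8, array([0.541, 0.154, 0.052])), (0.51, array([ 0.48 , -0.101,  0.033])), (0.51, array([ 0.379, -0.121,  0.004]))]
```

View pics/s6.png

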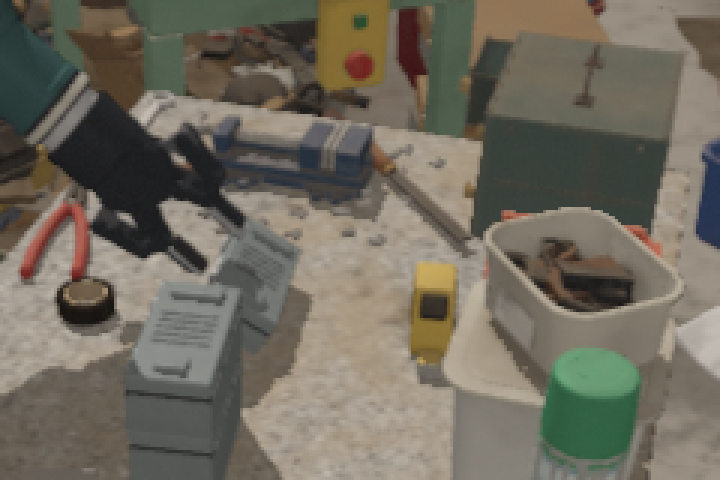

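drive_tool([
  [[0, 0, 0, 0, 0, -0.01, -0.15], [0, 0, 0, 0, 0, -0.025, -0.15], [0, 0, 0, 0, 0, -0.05, -0.15], [0, 0, 0, 0, 0, -0.08, -0.15], [0, 0, 0, 0, 0, -0.11, -0.15]],
])

```text
time_s: 14.05
ee_pos: [0.4434, 0.196, 0.1246]
eef_rot: [-1.535, 1.895, -0.91]
ft_force: [-0.7, 2.3, -3.3]
gripper_width: 0.0493
```

```bash
python3 - <<'E'
from h import *
st()
p=cams.get_image("side");cv2.imwrite("pics/s7.png",cv2.resize(p["frame"][60:220,160:400],None,fx=3,fy=3,interpolation=3)[:,:,::-1])
W=cloud(p);print([ (round(r["score"],2),np.round(w(p,r["point"]),3)) for r in recognise(p,"slim_case")][:1])
rect(W,[.53,.17],.04,"slim",r=.1);rect(W,[.53,.17],.045,"slimk",r=.08,tol=.002)
P=W.reshape(-1,3);Q=P[np.hypot(*(P[:,:2]-[.53,.17]).T)<.09];print(np.histogram(Q[:,2],bins=np.arange(0,.1,.005)))
go([.5,.09,.2],-13)
E
```

```text
t 14.05 p [0.4434 0.196  0.1246] yaw 168.47 z [ 0.757 -0.17  -0.631] q [-0.05  0.75 -1.07  2.44  1.82  1.42  0.51] F [-0.7  2.3 -3.3] w 0.0493
[(0.58, array([0.537, 0.176, 0.04 ]))]
slim 401 [523.5 169.7] [131.7  63.5] 77.2 z 39.9
slimk 42 [528.3 203. ] [48.5 49.4] 14.4 z 44.4
(array([333,  19,  25,  22,  24,  15,  25, 237, 215,  13,   0,   0,   0,
         0,   0,   0,   0,   0,   0]), array([0.   , 0.005, 0.01 , 0.015, 0.02 , 0.025, 0.03 , 0.035, 0.04 ,
       0.045, 0.05 , 0.055, 0.06 , 0.065, 0.07 , 0.075, 0.08 , 0.085,
       0.09 , 0.095]))
rot [-3.0000e-04 -1.3097e+00 -2.8395e+00] shift [ 0.0928 -0.1163  0.0083] rows 25.0
```

```bash
python3 - <<'E'
from h import *
go([.49,.21,.19],167.2,20);go([.537,.228,.2],167.2,0)
E
```

```text
rot [-0.5153  0.0008  0.0116] shift [-0.0225 -0.0864 -0.0125] rows 4.1
rot [-0.8643 -0.0013  0.0118] shift [-0.0499 -0.1215  0.013 ] rows 6.9
```

drive_tool([
  [[-0.1, 0, 0, -0.0045, -0.017, -0.0025, -0.3], [-0.2, 0, 0, -0.009, -0.034, -0.005, -0.6], [-0.31, 0, 0, -0.0135, -0.052, -0.0075, -1], [-0.41, 0, 0, -0.018, -0.07, -0.01, -1], [-0.515, 0, 0.0116, -0.0225, -0.0864, -0.0125, -1]],
])

```text
time_s: 14.57
ee_pos: [0.4923, 0.2055, 0.1904]
eef_rot: [-1.804, 2.27, -0.408]
ft_force: [-0.2, 0.8, -1.1]
gripper_width: 0.0853
```

```bash
python3 - <<'E'
from h import *
st();go([.537,.228,.2],167.2,0)
E
```

```text
t 14.57 p [0.4923 0.2055 0.1904] yaw 167.03 z [ 0.334 -0.083 -0.939] q [ 0.45  0.67 -1.38  2.07  1.16  1.1   1.42] F [-0.2  0.8 -1.1] w 0.0853
rot [-0.3512 -0.0067 -0.0041] shift [-0.032  -0.0395  0.004 ] rows 2.8
```

drive_tool([
  [[-0.09, -0.002, 0, -0.008, -0.01, 0.001, -1], [-0.18, -0.003, 0, -0.016, -0.02, 0.002, -1], [-0.27, -0.005, -0.002, -0.024, -0.03, 0.003, -1], [-0.351, -0.0067, -0.004, -0.032, -0.0395, 0.004, -1], [-0.351, -0.0067, -0.004, -0.032, -0.0395, 0.004, -1]],
])

```text
time_s: 14.98
ee_pos: [0.5424, 0.2269, 0.1975]
eef_rot: [-1.946, 2.465, 0.002]
ft_force: [-0.0, -0.6, 0.1]
gripper_width: 0.0857
```

drive_tool([
  [[0, 0, 0, 0, 0, 0, -1], [0, 0, 0, 0, 0, 0, -1], [0, 0, 0, 0, 0, 0, -1], [0, 0, 0, 0, 0, 0, -1], [0, 0, 0, 0, 0, 0, -1]],
])

```text
time_s: 15.4
ee_pos: [0.5364, 0.2288, 0.1992]
eef_rot: [-1.959, 2.453, -0.005]
ft_force: [0.4, -0.1, 0.4]
gripper_width: 0.0856
```

```bash
python3 - <<'E'
from h import *
st();p=cams.get_image("wrist");W=wcloud(p);save(p,"w8")
b=rect(W,[.5235,.1697],.04,"slim",r=.09);y=np.array([np.cos(np.radians(77.2)),np.sin(np.radians(77.2))])
k=rect(W,[.5235,.1697],.0455,"keys",tol=.002,r=.08)
c=np.array([.5235,.1697]);rect(W,c+.047*y,.0455,"+y",tol=.0025,r=.03);rect(W,c-.047*y,.0455,"-y",tol=.0025,r=.03)
rect(W,[.479,-.0385],.126,"stack");rect(W,[.479,-.0385],.1315,"stackkeys",tol=.002)
c=np.array(b[0])/1e3;go([*c,.013],b[2]+90 if b[2]<85 else b[2])
E
```

```text
t 15.4 p [0.5364 0.2288 0.1992] yaw 167.23 z [ 0.004 -0.001 -1.   ] q [ 0.42  0.88 -1.38  1.75  0.91  1.31  1.75] F [ 0.4 -0.1  0.4] w 0.0856
slim 6664 [520.5 170.3] [127.8  64.6] 77.1 z 40.2
keys 951 [520.9 170.1] [109.2  40.1] 77.3 z 45.2
+y 586 [531.1 215.6] [16.  40.1] 77.6 z 45.2
-y 378 [510.5 124.2] [15.3 22.6] 77.4 z 45.2
stack 0
stackkeys 0
rot [-0.0039 -0.0001  0.0028] shift [0.0606 0.0035 0.1862] rows 4.7
```

View pics/w8.png

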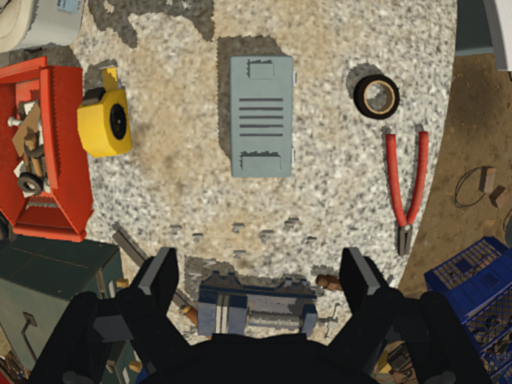

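drive_tool([
  [[0, 0, 0, 0.03, 0.0016, 0.03, -1], [0, 0, 0, 0.0606, 0.0032, 0.06, -1], [0, 0, 0, 0.0606, 0.0032, 0.1, -1], [0, 0, 0, 0.0606, 0.0032, 0.14, -1], [-0.004, 0, 0.003, 0.0606, 0.0032, 0.165, -1]],
])

```text
time_s: 15.87
ee_pos: [0.5195, 0.1683, 0.0305]
eef_rot: [1.952, -2.457, -0.002]
ft_force: [0.3, -0.5, -0.1]
gripper_width: 0.0855
```

drive_tool([
  [[0, 0, 0, 0, 0, 0.012, -1], [0, 0, 0, 0, 0, 0.021, -1], [0, 0, 0, 0, 0, 0.021, -1], [0, 0, 0, 0, 0, 0.021, -1], [0, 0, 0, 0, 0, 0.021, 1]],
], newtons=50)

```text
time_s: 16.28
ee_pos: [0.5219, 0.1713, 0.0146]
eef_rot: [-1.954, 2.457, 0.001]
ft_force: [1.1, 0.2, 0.3]
gripper_width: 0.0755
```

drive_tool([
  [[0, 0, 0, 0, 0, 0, 1], [0, 0, 0, 0, 0, 0, 1], [0, 0, 0, 0, 0, 0, 1], [0, 0, 0, 0, 0, 0, 1], [0, 0, 0, 0, 0, 0, 1]],
])

```text
time_s: 16.7
ee_pos: [0.522, 0.1711, 0.0147]
eef_rot: [-1.954, 2.457, 0.0]
ft_force: [0.1, -0.3, 6.4]
gripper_width: 0.0632
```

```bash
python3 - <<'E'
from h import *
st()
E
```

```text
t 16.7 p [0.522  0.1711 0.0147] yaw 166.99 z [ 0.002  0.002 -1.   ] q [ 0.44  1.05 -1.17  1.92  1.16  1.05  1.65] F [ 0.1 -0.3  6.4] w 0.0632
```

drive_tool([
  [[0, 0, 0, 0, 0, -0.015, 1], [0, 0, 0, 0, 0, -0.05, 1], [0, 0, 0, 0, 0, -0.09, 1], [0, 0, 0, 0, 0, -0.13, 1], [0, 0, 0, 0, 0, -0.17, 1]],
], newtons=70)

```text
time_s: 17.12
ee_pos: [0.5202, 0.1702, 0.1853]
eef_rot: [1.956, -2.457, -0.002]
ft_force: [1.5, 0.5, -2.7]
gripper_width: 0.063
```

drive_tool([
  [[0, 0, 0, 0.01, 0, -0.003, 1], [0, 0, -0.01, 0.03, 0, -0.005, 1], [0, 0, -0.024, 0.05, 0, -0.005, 1], [0, 0, -0.024, 0.05, 0, -0.005, 1], [0, 0, -0.024, 0.05, 0, -0.005, 1]],
])

```text
time_s: 17.53
ee_pos: [0.5096, 0.1203, 0.1882]
eef_rot: [1.982, -2.436, -0.001]
ft_force: [-0.3, 0.4, -2.5]
gripper_width: 0.0624
```

drive_tool([
  [[0, 0, 0, 0, 0, 0, 1], [0, 0, 0, 0, 0, 0, 1], [0, 0, 0, 0, 0, 0, 1], [0, 0, 0, 0, 0, 0, 1], [0, 0, 0, 0, 0, 0, 1]],
])

```text
time_s: 17.95
ee_pos: [0.5098, 0.1222, 0.1879]
eef_rot: [1.986, -2.434, -0.003]
ft_force: [0.2, 0.6, -4.7]
gripper_width: 0.0626
```

```bash
cat > m.py <<'E'
from h import *
st();p=cams.get_image("wrist");W=wcloud(p);o=manip.get_obs();c=np.array(o["ee_pos"]);u=c[2]-.0147
y=np.array([np.cos(np.radians(78.4)),np.sin(np.radians(78.4))])
rect(W,[.4865,-.002],.126,"stackend",r=.06);k=rect(W,np.array([.479,-.0385])+.047*y,.131,"wide",tol=.0025,r=.03)
h=rect(W,c[:2]-.047*y,u+.045,"heldkey",tol=.003,r=.025)
d=(np.array(k[0])-h[0]-94*y)/1e3;print("move",d,"-> TCP",c[:2]+d)
E
python3 m.py
```

```text
t 17.95 p [0.5098 0.1222 0.1879] yaw 168.42 z [-0.001  0.001 -1.   ] q [ 0.68  0.86 -1.44  1.89  0.91  1.27  1.88] F [ 0.2  0.6 -4.7] w 0.0626
stackend 5386 [485.6  -1.4] [53.6 64. ] 78.4 z 126.2
wide 1396 [485.7  -1.8] [37.  39.7] 78.3 z 131.2
heldkey 2298 [499.4  74.9] [16.7 24.3] 80.9 z 218.1
move [-0.03258141 -0.16879304] -> TCP [ 0.47719129 -0.04666935]
```

```bash
python3 - <<'E'
from h import *
st();p=cams.get_image("wrist");W=wcloud(p);o=manip.get_obs();c=np.array(o["ee_pos"])
a=np.radians(78.4);y=np.array([np.cos(a),np.sin(a)]);x=np.array([y[1],-y[0]]);P=W.reshape(-1,3)
s=np.array([.4781,-.0377])
def f(n,ctr,z0,z1,hx,hy):
    d=P[:,:2]-ctr;m=(P[:,2]>z0)&(P[:,2]<z1)&(abs(d@x)<hx)&(abs(d@y)<hy);q=d[m]
    X=np.percentile(q@x,[1,99])*1e3;Y=np.percentile(q@y,[1,99])*1e3;print(n,m.sum(),"x",X.round(1),X.mean().round(2),"y",Y.round(1),Y.mean().round(2))
f("stack wide key",s+.047*y,.1295,.1325,.025,.012)
f("stack lid",s,.1245,.1275,.04,.07)
h=c[:2];print(np.histogram(P[(abs((P[:,:2]-h+.047*y)@x)<.02)&(abs((P[:,:2]-h+.047*y)@y)<.02),2],bins=np.arange(.2,.23,.002)))
f("held key",h-.047*y,.2165,.2205,.02,.013)
f("held lid",h-.03*y,.2105,.2145,.04,.045)
go([.479,-.0363,.185],168.4)
E
```

```text
t 18.0 p [0.5098 0.1221 0.1879] yaw 168.41 z [-0.001  0.001 -1.   ] q [ 0.68  0.86 -1.44  1.89  0.91  1.27  1.88] F [-0.2 -0.4 -4.4] w 0.0625
stack wide key 1317 x [-19.4  19.3] -0.03 y [-7.7  7.6] -0.04
stack lid 4953 x [-30.7  30.9] 0.06 y [11.8 63.1] 37.44
(array([  43,   52,   78,   70,   80,  395, 5072,  609,  946, 1313,    1,
          0,    0,    0]), array([0.2  , 0.202, 0.204, 0.206, 0.208, 0.21 , 0.212, 0.214, 0.216,
       0.218, 0.22 , 0.222, 0.224, 0.226, 0.228]))
held key 2234 x [-12.3  10.9] -0.67 y [-9.   6.4] -1.29
held lid 19847 x [-31.9  30.2] -0.89 y [-34.6  43.9] 4.66
rot [0.0015 0.0009 0.    ] shift [ 0.1613 -0.0017  0.0027] rows 3.9
```

drive_tool([
  [[0, 0, 0, 0.02, 0, 0, 1], [0, 0, 0, 0.04, -0.0005, 0, 1], [0, 0, 0, 0.06, -0.0008, 0, 1], [0, 0, 0, 0.08, -0.0009, 0, 1], [0, 0, 0, 0.08, -0.0009, 0, 1]],
])

```text
time_s: 18.47
ee_pos: [0.4943, 0.0391, 0.187]
eef_rot: [1.977, -2.437, -0.001]
ft_force: [1.0, -0.9, -3.5]
gripper_width: 0.0624
```

```bash
python3 - <<'E'
from h import *
st();go([.479,-.0366,.165],168.4)
E
```

```text
t 18.47 p [0.4943 0.0391 0.187 ] yaw 168.09 z [-0.003 -0.002 -1.   ] q [ 0.88  0.85 -1.48  1.96  0.9   1.26  2.  ] F [ 1.  -0.9 -3.5] w 0.0624
rot [ 0.0026 -0.0024 -0.0055] shift [ 0.0771 -0.0007  0.0222] rows 1.9
```

drive_tool([
  [[0, 0, 0, 0.02, 0, 0, 1], [0, 0, 0, 0.045, -0.0004, 0, 1], [0, 0, 0, 0.07, -0.0006, 0.005, 1], [0, 0, 0, 0.0816, -0.0008, 0.014, 1], [0, 0, 0, 0.0816, -0.0008, 0.0225, 1]],
])

```text
time_s: 18.88
ee_pos: [0.4788, -0.0397, 0.1643]
eef_rot: [1.978, -2.439, -0.002]
ft_force: [0.3, 0.4, -3.2]
gripper_width: 0.0625
```

drive_tool([
  [[0, 0, 0, 0, 0, 0, 1], [0, 0, 0, 0, 0, 0.005, 1], [0, 0, 0, 0, 0, 0.01, 1], [0, 0, 0, 0, 0, 0.01, 1], [0, 0, 0, 0, 0, 0.01, 1]],
])

```text
time_s: 19.3
ee_pos: [0.479, -0.036, 0.1552]
eef_rot: [1.987, -2.433, -0.003]
ft_force: [1.2, 1.2, -4.3]
gripper_width: 0.0627
```

```bash
python3 - <<'E'
from h import *
st();go([.479,-.0366,.1415],168.4)
E
```

```text
t 19.3 p [ 0.479  -0.036   0.1552] yaw 168.46 z [-0.001  0.001 -1.   ] q [ 1.04  0.88 -1.46  2.02  0.96  1.21  2.11] F [ 1.2  1.2 -4.3] w 0.0627
rot [0.0014 0.0011 0.0011] shift [ 0.0006 -0.0002  0.0137] rows 0.3
```

drive_tool([
  [[0, 0, 0, 0.0005, 0, 0.005, 1], [0, 0, 0, 0.0005, 0, 0.008, 1], [0, 0, 0, 0.0005, 0, 0.01, 1], [0, 0, 0, 0.0005, 0, 0.012, 1], [0, 0, 0, 0.0005, 0, 0.0135, 1]],
])

```text
time_s: 19.72
ee_pos: [0.4788, -0.0374, 0.1415]
eef_rot: [1.985, -2.435, -0.003]
ft_force: [0.1, 0.1, -4.2]
gripper_width: 0.0624
```

drive_tool([
  [[0, 0, 0, 0, 0, 0, 1], [0, 0, 0, 0, 0, 0, 1], [0, 0, 0, 0, 0, 0, 1], [0, 0, 0, 0, 0, 0, 1], [0, 0, 0, 0, 0, 0, 1]],
])

```text
time_s: 20.13
ee_pos: [0.4789, -0.0374, 0.1418]
eef_rot: [1.985, -2.435, -0.002]
ft_force: [0.7, -0.4, -4.0]
gripper_width: 0.0626
```

```bash
python3 - <<'E'
from h import *
st()
E
```

```text
t 20.13 p [ 0.4789 -0.0374  0.1418] yaw 168.36 z [-0.001  0.001 -1.   ] q [ 1.03  0.89 -1.44  2.03  0.98  1.19  2.1 ] F [ 0.7 -0.4 -4. ] w 0.0626
```

drive_tool([
  [[0, 0, 0, 0, 0, 0.0008, 1], [0, 0, 0, 0, 0, 0.0008, -0.4], [0, 0, 0, 0, 0, 0.0008, -1], [0, 0, 0, 0, 0, 0.0008, -1], [0, 0, 0, 0, 0, 0.0008, -1]],
])

```text
time_s: 20.55
ee_pos: [0.4792, -0.0373, 0.1413]
eef_rot: [-1.985, 2.435, 0.002]
ft_force: [0.7, 0.2, -0.2]
gripper_width: 0.0853
```

drive_tool([
  [[0, 0, 0, 0, 0, 0, -1], [0, 0, 0, 0, 0, -0.015, -1], [0, 0, 0, 0, 0, -0.045, -1], [0, 0, 0, 0, 0, -0.08, -1], [0, 0, 0, 0, 0, -0.11, -1]],
])

```text
time_s: 20.97
ee_pos: [0.4789, -0.0368, 0.2524]
eef_rot: [-1.985, 2.433, 0.005]
ft_force: [1.4, -0.7, 0.3]
gripper_width: 0.0851
```

drive_tool([
  [[0, 0, 0, -0.02, 0, 0, -1], [0, 0, 0, -0.04, 0, 0, -1], [0, 0, 0, -0.06, 0, 0, -1], [0, 0, 0, -0.06, 0, 0, -1], [0, 0, 0, -0.06, 0, 0, -1]],
])

```text
time_s: 21.38
ee_pos: [0.491, 0.0221, 0.2513]
eef_rot: [1.988, -2.433, -0.001]
ft_force: [-0.3, -0.4, 0.4]
gripper_width: 0.0854
```

```bash
python3 - <<'E'
from h import *
st()
p=cams.get_image("wrist");W=wcloud(p);rect(W,[.4785,-.038],.166,"slim");rect(W,[.4785,-.038],.171,"keys",tol=.002)
P=W.reshape(-1,3);Q=P[(abs(P[:,2]-.166)<.003)&(np.hypot(*(P[:,:2]-[.4785,-.038]).T)<.06)]
A=np.c_[Q[:,:2]-Q[:,:2].mean(0),np.ones(len(Q))];print("plane slope",np.linalg.lstsq(A,Q[:,2],rcond=None)[0])
for n in("side","scene"):
    p=cams.get_image(n);W=cloud(p);rect(W,[.4785,-.038],.166,n)
    for k in("tape_measure","bearing","scraper"):print(k,[np.round(w(p,r["point"]),3) for r in recognise(p,k)][:1])
    if n=="side":cv2.imwrite("pics/s9.png",cv2.resize(p["frame"][80:260,160:400],None,fx=3,fy=3,interpolation=3)[:,:,::-1])
E
```

```text
t 21.38 p [0.491  0.0221 0.2513] yaw 168.51 z [-0.001  0.    -1.   ] q [ 0.97  0.7  -1.5   1.9   0.73  1.28  2.16] F [-0.3 -0.4  0.4] w 0.0854
slim 11292 [477.6 -38.5] [127.6  64.5] 78.4 z 166.2
keys 1668 [476.1 -37.9] [110.5  39.4] 76.9 z 171.1
plane slope [-2.48938492e-04 -3.38823861e-05  1.66240469e-01]
side 835 [479.6 -40. ] [129.6  64.2] 79.0 z 165.6
tape_measure [array([0.69 , 0.094, 0.047])]
bearing [array([ 0.643, -0.16 ,  0.012])]
scraper [array([ 0.378, -0.122,  0.006])]
scene 412 [476.9 -35.8] [127.9  63.6] 78.2 z 165.5
tape_measure [array([0.678, 0.133, 0.039])]
bearing []
scraper [array([ 0.369, -0.12 ,  0.004])]
```

View pics/s9.png

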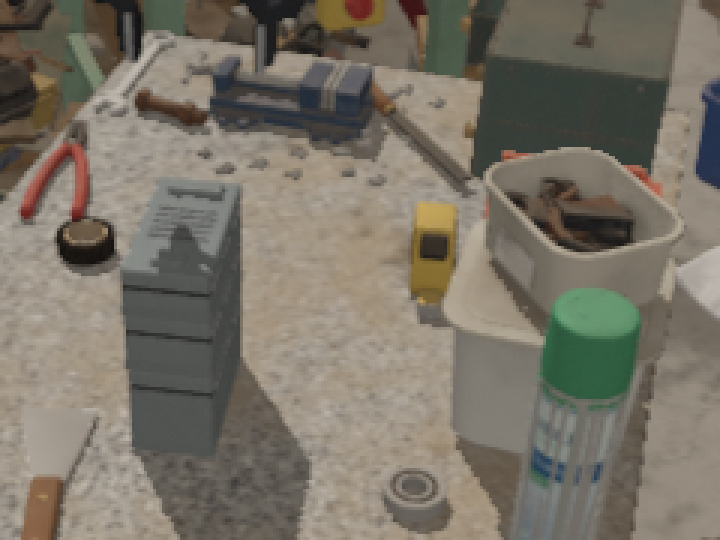

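```bash
python3 -c "
from rig import manip
print(manip.hand_in())"
```

```text
the job is handed in; nothing more can be done
None
```

The stack is built and handed in after about 21.5 s of the 72 s allowed. The middle case sits on the deep one, and the slim case is on top with its latches on the robot side like the others. I picked up the slim case, turned it about 136°, tipped it toward the robot so it lay lid up, then gripped it again to place it.

**Seating:** The lid tops measured 126 mm and 166 mm, as they should be when each case is fully home. The top lid was level to within 0.001 rad. Both cases went down over the keys without any contact force.

**Alignment:** From the wrist camera, the middle and slim case centres agree within about 1.5 mm, with no measurable yaw difference. I measured the deep case only before stacking, and the middle case agreed with that to about 1 mm and 0.1°.

**Other objects:** The tape measure and scraper read within about 7 mm of where they started, close to the 4 mm error of the recogniser. The side camera found the bearing unmoved. The scene camera's recogniser did not report it in the last picture.

**Disagreements:** The side and scene cameras put the stack centre up to about 4 mm apart, but they disagreed about as much before I moved anything. One automatic fit of the top keys came out about 1.5° off. I put that down to the fit, because the lid outline in the same picture gave 78.4°.

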